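# Dock the descaler bottle and take off its push-and-turn cap

## Robot

A 6-joint arm with a two-finger parallel gripper is mounted at the origin on a cart in front of the work surface, level with it; the furniture and walls round the work are solid. World frame = base frame: x ahead of the robot, y to its left, z up, the work surface at z = 0. Lengths are in m, angles in rad, forces in N, time in s.
With the tool pointing down it reaches from about 0.35 to 0.85 m from the base axis. Payload 8.1 kg.
Tool frame: the origin (TCP) lies midway between the tips of the shut fingers; the grasp point (between the pads) lies 19 mm behind it; z points along the fingers, y is the line along which they close (so a half turn about z gives the same grasp; the last joint's range is limited). The gripper opens to 93 mm and grips with 3 to 60 N. Pads are 15 mm wide; open, the fingers measure 128 mm over their backs; the gripper's body (75 mm by 188 mm) begins 65 mm behind the grasp point.
Start: joints at [1.191, 0.13, 1.488, -0, 1.523, -0.085], TCP at [0.174, 0.574, 0.219] pointing down, gripper open.
Joint ranges: [-2.96, 2.96], [-0.89, 2.26], [0.02, 2.5], [-1.34, 4.48], [0, 2.73], [-2.66, 2.66]. Speed limits (rad/s): [2.39, 2.39, 2.79, 3.14, 3.14, 3.14].

## Interface

Orientations are given as a unit quaternion [x, y, z, w].
In Python, from plant import env gives the robot as it stands. The module is installed in compiled form; this text tells all that it offers.
- The arm moves only by the shell command python3 -m inch 'ROWS' [FORCE]. ROWS is JSON, a list that holds one entry, the list of rows, each a list of 7 numbers: the shift along the world's x, y, z in m, then the turn, a rotation vector about the world's x, y, z in degrees, then the opening, from 0 (shut) to 1 (fully open). A call has 1 to 12 rows; each row is the pose to reach, as a shift and turn from the pose commanded when the call began; what a row does not reach only later rows make up. A row lasts 1/12 s, in which the tool goes at most 41.7 mm and 7.16 degrees, less where a joint would pass 70% of its speed; a pose out of reach is approached as far as the arm can. A call with a gripper value outside its range is refused whole. The fingers move at their own pace and stop on an object; FORCE is the grip in N (left out, the last holds). Time passes only in rows, so rows that repeat a pose let the fingers close. It gives the time, the measured TCP pose, the force, the opening and the grip force at its end, in the units of the state.
- env.observe(): the state, without advancing time (a new reading comes with each control period).
- env.capture(name): name is "scene" or "top"; returns a dict with "pixels" (480x640x3 uint8, blue, green, red), "z_map" (480x640 float32, m along the optical axis (not along the pixel's ray), 0 where there is no reading), "camera_matrix" (3x3 intrinsics, pixels), "R" (3x3) and "t" (3): a world point X has camera coordinates R X + t. Camera axes: x right, y down, z forward; pixel columns grow to the right and rows downward; lengths in m; the calibration is good to about 2 mm. A picture is of the moment at which its call begins.
- env.close_job(): hands the job in; it is judged then, once.
The state is a dict: "time": time; "qpos": joint angles; "joint_vel": joint speeds; "effort": joint torques, N m; "ee_pos": TCP position; "eef_rot": TCP orientation; "force": force on the tool from outside, world axes, zero at the start; "torque": the same for the moment, N m; "grip_width": opening from 0.0 (shut) to 1.0 (fully open); "gripper_force": force on a finger pad.
Only numpy, scipy, OpenCV 4.12 (cv2) and the standard library are available. Lean on these libraries where they do the work, as an engineer would, in place of code of your own. Each camera call takes 0.05 s, during which the arm holds its last target. There are 200 camera calls.

## Task

Slide the white block-shaped bottle along the worktop into the U-shaped metal dock until its back is flat and square against the back stop, then open its safety cap: press the cap firmly down, turn it counter-clockwise (seen from above) while it is down until it comes free, and lift it off. Finish holding the cap level in the gripper, about 8 cm straight above where it sat on the bottle, with the bottle still standing home in the dock; keep the bottle on the worktop all the time and leave the other things where they are.

Things in the scene. Friction and masses are not known exactly. Their poses are not given: they have to be found in the camera images.
- dock: U-shaped aluminium dock fixed to the worktop, open towards the robot; walls 32 mm high, 7 mm thick, inside 84 mm wide. The mouth flares out to about 112 mm; the flare tips lie 56 mm before the origin. Origin on the worktop, where the centre of the bottle's underside is when the bottle is home. x points from the mouth to the back stop, z up.
- dock_stop (a point): Middle of the back stop's inner face, 32 mm beyond the dock's origin along its x, 16 mm above the worktop. The bottle's back face lies against it when home.
- bottle: White block-shaped plastic bottle, body 64 mm (x, front to back) by 80 mm (y) by 68 mm high, round neck in the middle up to 96 mm; about 0.4 kg, loose; it tips if pushed high up without being held. Origin at the centre of its underside, z up. Starts before the dock's mouth, its +x face roughly towards the stop. The dock's walls keep it from turning once home, with 2 mm of play each side.
- cap: Grey round ribbed push-and-turn cap on the bottle's axis, 54 mm across, 25 mm high, 35 g. Origin at the centre of its lower rim (82 mm above the worktop when locked), z up; x along the bottle's x when locked. It turns only while pressed down 4.5 mm or more (5 to 6.5 mm is right, 7 mm is the bottom), and only counter-clockwise.
- cap_top (a point): Centre of the cap's flat top, 107 mm above the worktop when locked. The cap's spring pushes up with about 5 N when locked, 11 N at the bottom. Locked, it has 6 degrees of turning play; once turned 0.85 to 2.2 rad against the bottle it is free to lift (1.3 rad is right, to allow for play).
- yoghurt_tub: Yoghurt tub, 72 mm across, 71 mm high, standing to the left of the dock; leave it. Origin at the centre of its underside.
- salt_shaker: Salt shaker with a domed top, 44 mm across, 90 mm high, standing to the right of the dock; leave it. Origin at the centre of its underside.
- kitchen_timer: Round kitchen timer, 69 mm across, 60 mm high, standing behind the dock; leave it. Origin at the centre of its underside.
Not all that is in view belongs to the job. What is shaped like the bottle but turquoise is not meant.

How it is judged:
By the outcome, as a careful person would: the job done as asked, in the order asked, and still so for the second after the job is handed in, while the arm keeps its last pose, push and grip.
It also fails if it takes over 58 s, if anything falls off the work surface, if the arm or the gripper's body presses on something with over 40 N, if the wrist force passes 120 N, or if a joint passes its speed limit or range.

## Working session

There is one attempt and no reset: what is moved stays moved. The work goes in short steps, Python scripts to look and compute and a shell command to move; the robot and the scene stay as the last step left them, time stands still between calls to the robot, and variables do not carry over. Pictures are saved under pics/ and viewed, at most 10 in all, crops included, and the job is handed in when it is done.

```bash
mkdir -p pics; cat > h.py <<'E'
import numpy as np, cv2
from plant import env
def cap(n,f=None):
    c=env.capture(n)
    np.savez('last_%s.npz'%n,**c)
    if f: cv2.imwrite('pics/'+f,c['pixels'])
    return c
def ray(c,u,v,z):
    d=c['R'].T@np.linalg.inv(c['camera_matrix'])@np.array([u,v,1.]); o=-c['R'].T@c['t']
    return o+d*(z-o[2])/d[2]
def cloud(c):
    z=c['z_map'].astype(float); v,u=np.mgrid[:480,:640]
    p=np.stack([u,v,np.ones_like(u)],-1)@np.linalg.inv(c['camera_matrix']).T*z[...,None]
    return (p-c['t'])@c['R']
E
python3 - <<'E'
from h import *
for n in('scene','top'):
    c=cap(n,n+'0.png'); print(n,c['camera_matrix'].round(1).tolist(),(-c['R'].T@c['t']).round(3),c['R'].round(2).tolist())
s=env.observe(); print(s)
E
```

```text
scene [[540.6, 0.0, 312.1], [0.0, 540.6, 250.0], [0.0, 0.0, 1.0]] [ 0.03  -0.516  0.724] [[0.56, -0.83, 0.01], [-0.59, -0.4, -0.71], [0.59, 0.39, -0.71]]
top [[537.5, 0.0, 324.4], [0.0, 537.5, 242.7], [0.0, 0.0, 1.0]] [ 0.472 -0.145  1.045] [[0.0, -1.0, 0.03], [-1.0, -0.01, -0.09], [0.09, -0.03, -1.0]]
{'time': 0.1, 'qpos': array([ 1.19057642e+00,  1.31083113e-01,  1.48917499e+00,  7.15659944e-06,
        1.52300835e+00, -8.54026497e-02]), 'joint_vel': array([ 5.02622975e-05, -1.84463526e-03, -6.03584061e-04, -3.45347554e-04,
       -1.65692364e-03, -6.63826622e-04]), 'effort': array([ 7.18502974e-05, -5.61333954e+01, -4.93101668e+01,  7.70452595e-02,
        2.89845042e-02, -6.03157929e-06]), 'ee_pos': array([0.17412316, 0.57363609, 0.21769133]), 'eef_rot': array([ 1.46875479e-01,  9.89154636e-01, -8.13496801e-04, -1.96561980e-04]), 'force': array([-0.22168528, -0.04715913,  0.60383397]), 'torque': array([-0.00762433, -0.06077523, -0.01503603]), 'gripper_force': 0.0, 'grip_width': 0.9975981269593108}
```

View pics/scene0.png

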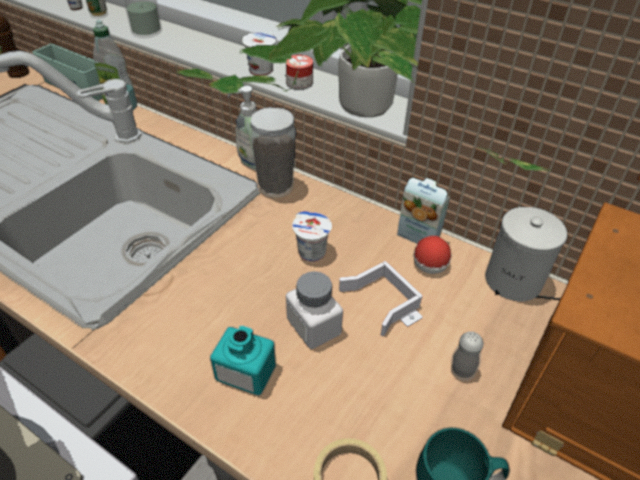

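View pics/top0.png

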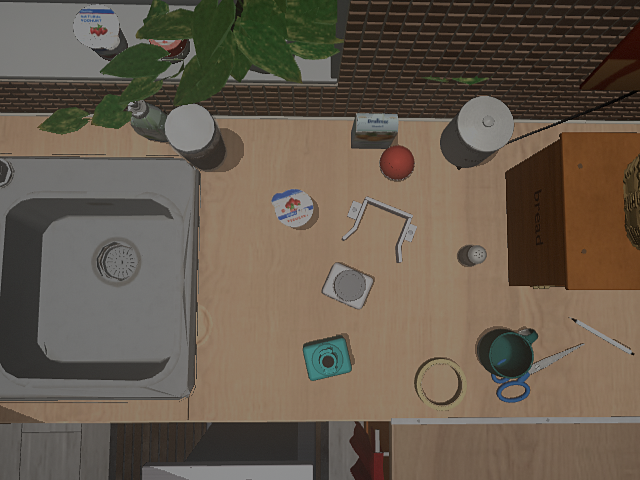

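The white bottle with its grey cap is at top px (348,285), scene px (315,310). The only lookalike is the turquoise bottle at top px (327,357), scene px (243,360), which is not the one meant. The dock is at top px (380,225), open down-image and slightly turned. I choose the white one and measure it next.

```bash
python3 - <<'E'
from h import *
C={n:dict(np.load('last_%s.npz'%n)) for n in('scene','top')}
for n,c in C.items():
    P=cloud(c); ok=c['z_map']>0
    hsv=cv2.cvtColor(c['pixels'],cv2.COLOR_BGR2HSV)
    m=ok&(hsv[...,1]<70)
    ctr=ray(c,*((348,285) if n=='top' else (315,280)),0.1); 
    near=np.hypot(*(P[...,:2]-ctr[:2]).transpose(2,0,1))<.075
    a=m&near
    q=P[a&(abs(P[...,2]-.107)<.006)]; print(n,'captop',len(q),q.mean(0).round(4),cv2.minEnclosingCircle(q[:,:2].astype('f4')),np.median(q[:,2]))
    q=P[a&(abs(P[...,2]-.068)<.006)]; print(' body',len(q),cv2.minAreaRect((q[:,:2]*1000).astype('f4')),np.median(q[:,2]))
    dc=ray(c,*((380,225) if n=='top' else (385,290)),0.03)
    nd=np.hypot(*(P[...,:2]-dc[:2]).transpose(2,0,1))<.11
    q=P[m&nd&(P[...,2]>.026)&(P[...,2]<.038)]
    np.save('dock_%s.npy'%n,q); print(' dock',len(q),dc.round(3))
c=C['top']
im=c['pixels'][180:320,300:440]; cv2.imwrite('pics/crop.png',cv2.resize(im,None,fx=4,fy=4,interpolation=cv2.INTER_CUBIC))
E
```

```text
scene captop 819 [ 0.4808 -0.2216  0.1065] ((0.48316049575805664, -0.2201884537935257), 0.02848798595368862) 0.1066688722966224
 body 841 ((481.97552490234375, -221.01197814941406), (80.69416046142578, 62.56212615966797), 66.37738037109375) 0.06723090365569001
 dock 700 [ 0.596 -0.29   0.03 ]
top captop 753 [ 0.4839 -0.2194  0.1071] ((0.48435723781585693, -0.22003531455993652), 0.027797427028417587) 0.10721985278653212
 body 684 ((483.9062194824219, -219.25942993164062), (79.38290405273438, 63.3696403503418), 65.93917083740234) 0.06694782104101268
 dock 564 [ 0.599 -0.284  0.03 ]
```

View pics/crop.png

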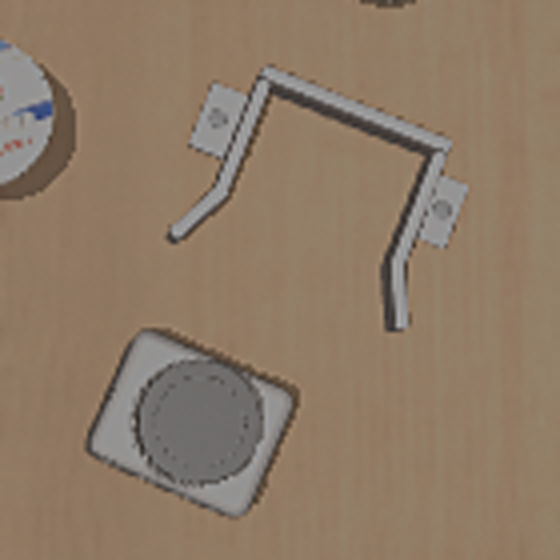

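Crop: white body with a plain grey round cap (centre about (200,422) in the crop), and the dock's back stop from (270,75) to (445,145). The choice is confirmed. Next is the dock fit.

```bash
python3 - <<'E'
from h import *
q=[np.load('dock_%s.npy'%n) for n in('scene','top')]
for n,p in zip(('scene','top'),q):
    c=dict(np.load('last_%s.npz'%n)); p=p[abs(p[:,2]-.032)<.004][:,:2]
    th=np.radians(-22)
    for it in range(4):
        ex=np.array([np.cos(th),np.sin(th)]);ey=np.array([-ex[1],ex[0]])
        X=p@ex;Y=p@ey
        mx=np.percentile(X,98); b=X>mx-.012
        vx,vy,x0,y0=cv2.fitLine(p[b].astype('f4'),cv2.DIST_HUBER,0,.01,.01).ravel()
        th=np.arctan2(-vx,vy) if vy>0 else np.arctan2(vx,-vy)
    Xb=np.percentile(X[b],[3,50,97]); s=(X<mx-.012)&(X>mx-.06)
    ym=np.median(Y[b]); L=Y[s&(Y>ym)];R=Y[s&(Y<ym)]
    print(n,np.degrees(th),'stop',Xb,'L',np.percentile(L,[3,50,97]),'R',np.percentile(R,[3,50,97]))
    yc=(np.median(L)+np.median(R))/2; xo=Xb[1]-.0035-.032
    print(' origin',xo*ex+yc*ey, 'width', np.median(L)-np.median(R))
    for a in (L,R): 
        k=s&((Y>ym) if a is L else (Y<ym)); f=cv2.fitLine(p[k].astype('f4'),cv2.DIST_HUBER,0,.01,.01).ravel(); print('  wall ang',np.degrees(np.arctan(f[1]/f[0])))
    B=np.array([.4839,-.2200]) ; d=B-(xo*ex+yc*ey); print(' bottle in dock frame',d@ex,d@ey)
    P=cloud(c); m=(P[...,2]>.045)&(P[...,2]<.3)&(c['z_map']>0)
E
```

```text
scene -21.588652 stop [0.69215012 0.69922589 0.70360272] L [-0.00616402 -0.00330029  0.00113305] R [-0.09731511 -0.09420934 -0.08999106]
 origin [ 0.59922624 -0.28954622] width 0.09090905197368024
  wall ang -19.802382
  wall ang -20.831354
 bottle in dock frame -0.13282490439445202 0.022234325812552344
top -21.950531 stop [0.69445628 0.70037333 0.70403388] L [-0.00012004  0.00324325  0.00663982] R [-0.0909959  -0.08745258 -0.08404872]
 origin [ 0.60093564 -0.28758597] width 0.09069582935718701
  wall ang -21.735992
  wall ang -21.828026
 bottle in dock frame -0.13381540652699528 0.018937839699203964
```

```bash
python3 -m inch '[[[0.1,-0.26,0,0,0,-2,1],[0.2,-0.5,0,0,0,-4,1],[0.2,-0.5,0,0,0,-4,1],[0.2,-0.5,0,0,0,-4,1],[0.2,-0.5,0,0,0,-4,1],[0.2,-0.5,0,0,0,-4,1],[0.2,-0.5,0,0,0,-4,1],[0.2,-0.5,0,0,0,-4,1],[0.2,-0.5,0,0,0,-4,1],[0.2,-0.5,0,0,0,-4,1],[0.2,-0.5,0,0,0,-4,1],[0.2,-0.5,0,0,0,-4,1]]]' 25
```

```text
time: 1.1
ee_pos: [0.36, 0.1079, 0.2186]
eef_rot: [0.181, 0.983, 0.0, 0.0]
force: [0.3, 0.5, -0.4]
grip_width: 1.002
gripper_force: 0.0
```

```bash
python3 -m inch '[[[0.11,-0.27,-0.02,0,0,-3,1],[0.11,-0.27,-0.02,0,0,-3,1],[0.11,-0.27,-0.02,0,0,-3,1],[0.11,-0.27,-0.02,0,0,-3,1],[0.11,-0.27,-0.02,0,0,-3,1],[0.11,-0.27,-0.02,0,0,-3,1],[0.11,-0.27,-0.02,0,0,-3,1],[0.11,-0.27,-0.02,0,0,-3,1],[0.11,-0.27,-0.02,0,0,-3,1],[0.11,-0.27,-0.02,0,0,-3,1],[0.11,-0.27,-0.02,0,0,-3,1]]]'; python3 - <<'E'
from h import *
s=env.observe();x,y,z,w=s['eef_rot'];print(s['time'],s['ee_pos'],np.degrees(2*np.arctan2(y,x))-90,s['qpos'],s['force'])
d=np.array([.4835,-.22])-s['ee_pos'][:2];print(d)
E
```

```text
time: 2.02
ee_pos: [0.4697, -0.159, 0.1987]
eef_rot: [0.207, 0.978, 0.0, -0.0]
force: [0.1, 0.4, 0.4]
grip_width: 0.997
gripper_force: 0.0
2.0167 [ 0.46970276 -0.15903656  0.19869688] 66.16196898398516 [-4.30152381e-01 -1.44309470e-01  1.79799982e+00  3.23623173e-04
  1.48812960e+00 -1.58492334e+00] [0.08937292 0.37760028 0.39550282]
[ 0.01379724 -0.06096344]
```

```bash
python3 -m inch '[[[0.014,-0.061,0,0,0,-0.2,1],[0.014,-0.061,0,0,0,-0.2,1],[0.014,-0.061,0,0,0,-0.2,1],[0.014,-0.061,-0.04,0,0,-0.2,1],[0.014,-0.061,-0.08,0,0,-0.2,1],[0.014,-0.061,-0.11,0,0,-0.2,1],[0.014,-0.061,-0.13,0,0,-0.2,1],[0.014,-0.061,-0.145,0,0,-0.2,1],[0.014,-0.061,-0.157,0,0,-0.2,1],[0.014,-0.061,-0.157,0,0,-0.2,1]]]'; python3 - <<'E'
from h import *
cap('scene','s1.png')
s=env.observe();x,y,z,w=s['eef_rot'];print(s['time'],s['ee_pos'],np.degrees(2*np.arctan2(y,x))-90,s['force'])
E
```

```text
time: 2.85
ee_pos: [0.4825, -0.2189, 0.0394]
eef_rot: [0.208, 0.978, 0.001, -0.002]
force: [-1.4, 0.1, 0.4]
grip_width: 0.999
gripper_force: 0.0
2.9 [ 0.48338613 -0.21962484  0.04109917] 65.98954921214624 [-0.11798429 -0.16595975 -0.12847965]
```

View pics/s1.png

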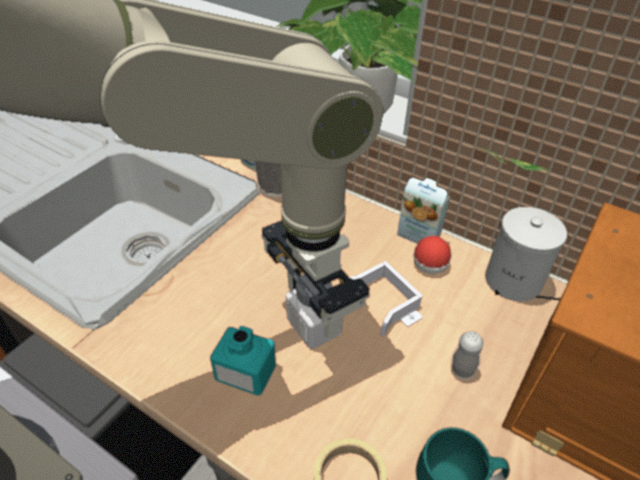

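The gripper straddles the white bottle (fingers around (290,270)–(345,300)), and nothing else is touched. Now I close.

```bash
python3 -m inch '[[[0,0,0,0,0,0,0.9],[0,0,0,0,0,0,0.8],[0,0,0,0,0,0,0.7],[0,0,0,0,0,0,0.7],[0,0,0,0,0,0,0.7],[0,0,0,0,0,0,0.7]]]' 20; python3 - <<'E'
from h import *
s=env.observe();x,y,z,w=s['eef_rot'];yaw=np.degrees(2*np.arctan2(y,x))-90;print(s['ee_pos'],yaw)
o=np.array([.600,-.2885]);th=np.radians(-21.8);ex=np.array([np.cos(th),np.sin(th)])
print('turn',90-21.8-yaw)
for k in(-.12,-.09,-.05,-.02,-.004,0): print(k,(o+k*ex-s['ee_pos'][:2]).round(4))
E
```

```text
time: 3.4
ee_pos: [0.4852, -0.2215, 0.0434]
eef_rot: [0.209, 0.978, -0.0, 0.001]
force: [-0.3, 3.1, 6.6]
grip_width: 0.857
gripper_force: 20.0
[ 0.48518433 -0.22149939  0.04338923] 65.91075701626022
turn 2.2892429837397827
-0.12 [ 0.0034 -0.0224]
-0.09 [ 0.0313 -0.0336]
-0.05 [ 0.0684 -0.0484]
-0.02 [ 0.0962 -0.0596]
-0.004 [ 0.1111 -0.0655]
0 [ 0.1148 -0.067 ]
```

```bash
python3 -m inch '[[[0,-0.012,0,0,0,1,0.7],[0.001,-0.022,0,0,0,2.3,0.7],[0.001,-0.022,0,0,0,2.3,0.7],[0.001,-0.022,0,0,0,2.3,0.7]]]'; python3 - <<'E'
from h import *
s=env.observe();x,y,z,w=s['eef_rot'];yaw=np.degrees(2*np.arctan2(y,x))-90;print(s['ee_pos'],yaw,s['force'],s['torque'],s['grip_width'])
o=np.array([.600,-.2885]);th=np.radians(-21.8);ex=np.array([np.cos(th),np.sin(th)])
print('turn',90-21.8-yaw)
d=s['ee_pos'][:2]-o;print(d@ex,d@[-ex[1],ex[0]])
for k in(-.09,-.05,-.02,-.004,0): print(k,(o+k*ex-s['ee_pos'][:2]).round(4))
E
```

```text
time: 3.73
ee_pos: [0.4862, -0.2449, 0.0434]
eef_rot: [0.19, 0.982, -0.001, 0.002]
force: [-0.9, -4.1, 4.7]
grip_width: 0.86
gripper_force: 20.0
[ 0.48618409 -0.24494818  0.04339408] 68.12446094079914 [-0.94221781 -4.11905656  4.72236   ] [-4.41144108e-01  3.19905249e-04 -2.61873666e-02] 0.8604603482071363
turn 0.07553905920086379
-0.12185019925207635 -0.0018303235957562586
-0.09 [ 0.0303 -0.0101]
-0.05 [ 0.0674 -0.025 ]
-0.02 [ 0.0952 -0.0361]
-0.004 [ 0.1101 -0.0421]
0 [ 0.1138 -0.0436]
```

```bash
python3 -m inch '[[[0.008,-0.002,0,0,0,0,0.7],[0.018,-0.005,0,0,0,0,0.7],[0.03,-0.01,0,0,0,0,0.7],[0.042,-0.015,0,0,0,0,0.7],[0.053,-0.019,0,0,0,0,0.7],[0.062,-0.023,0,0,0,0,0.7],[0.067,-0.025,0,0,0,0,0.7],[0.067,-0.025,0,0,0,0,0.7]]]'; cat > st.py <<'E'
from h import *
s=env.observe();x,y,z,w=s['eef_rot'];yaw=np.degrees(2*np.arctan2(y,x))-90
o=np.array([.600,-.2885]);th=np.radians(-21.8);ex=np.array([np.cos(th),np.sin(th)]);ey=np.array([-ex[1],ex[0]])
d=s['ee_pos'][:2]-o;f=s['force'][:2]
print('t',s['time'],'pos',s['ee_pos'].round(4),'yaw',yaw.round(2),'dock xy',d@ex,d@ey,'F',f@ex,f@ey,s['force'][2],'T',s['torque'].round(2),'w',s['grip_width'])
E
python3 st.py
```

```text
time: 4.4
ee_pos: [0.5536, -0.2689, 0.0431]
eef_rot: [0.189, 0.982, -0.001, 0.001]
force: [2.6, -1.1, 4.6]
grip_width: 0.862
gripper_force: 20.0
t 4.4 pos [ 0.5536 -0.2689  0.0431] yaw 68.16 dock xy -0.05034209685744474 0.0009512388884567596 F 2.8062846596836253 -0.047544306612329224 4.6306303985617845 T [-0.22 -0.34  0.02] w 0.8618530633514654
```

```bash
python3 -m inch '[[[0.006,-0.003,0,0,0,0,0.7],[0.012,-0.0055,0,0,0,0,0.7],[0.018,-0.008,0,0,0,0,0.7],[0.024,-0.0105,0,0,0,0,0.7],[0.029,-0.0125,0,0,0,0,0.7],[0.033,-0.014,0,0,0,0,0.7],[0.035,-0.015,0,0,0,0,0.7],[0.035,-0.015,0,0,0,0,0.7]]]'; python3 st.py
```

```text
time: 5.07
ee_pos: [0.5876, -0.2834, 0.0429]
eef_rot: [0.189, 0.982, -0.0, 0.001]
force: [-2.3, 0.9, 6.7]
grip_width: 0.857
gripper_force: 20.0
t 5.0667 pos [ 0.5876 -0.2834  0.0429] yaw 68.16 dock xy -0.013376711940271888 0.00015925359170779543 F -2.449854120160711 -0.061328501597966545 6.74799171431685 T [ 0.01  0.18 -0.01] w 0.8574064989824507
```

```bash
python3 -m inch '[[[0.003,-0.0012,0,0,0,0,0.7],[0.006,-0.0024,0,0,0,0,0.7],[0.008,-0.0032,0,0,0,0,0.7],[0.009,-0.0036,0,0,0,0,0.7],[0.010,-0.004,0,0,0,0,0.7],[0.010,-0.004,0,0,0,0,0.7]]]'; python3 st.py; python3 -m inch '[[[0.001,-0.0004,0,0,0,0,0.7],[0.002,-0.0008,0,0,0,0,0.7],[0.002,-0.0008,0,0,0,0,0.7]]]'; python3 st.py
```

```text
time: 5.57
ee_pos: [0.5972, -0.2872, 0.043]
eef_rot: [0.189, 0.982, -0.0, 0.0]
force: [-3.9, 2.2, 8.0]
grip_width: 0.86
gripper_force: 20.0
t 5.5667 pos [ 0.5972 -0.2872  0.043 ] yaw 68.16 dock xy -0.0030949316038995046 0.00012426346854300203 F -4.450534756500269 0.5651551223785893 7.960118654104493 T [0.27 0.47 0.05] w 0.8596843410149461
time: 5.82
ee_pos: [0.5991, -0.288, 0.043]
eef_rot: [0.189, 0.982, -0.0, 0.0]
force: [-2.5, 1.8, 7.6]
grip_width: 0.855
gripper_force: 20.0
t 5.8167 pos [ 0.5991 -0.288   0.043 ] yaw 68.16 dock xy -0.0010209158507508804 0.00013729468270250715 F -3.016468142564746 0.772671946032908 7.606197420160984 T [ 0.25  0.53 -0.01] w 0.8545994391005952
```

```bash
for i in 1 2; do python3 -m inch '[[[0.001,-0.0004,0,0,0,0,0.7],[0.0014,-0.0006,0,0,0,0,0.7],[0.0014,-0.0006,0,0,0,0,0.7]]]' >/dev/null; python3 st.py; done
```

```text
t 6.0667 pos [ 0.6004 -0.2885  0.0429] yaw 68.16 dock xy 0.000412595825806316 0.00013748661046671362 F -4.431706220614964 -0.8731846803427372 7.9235995181889445 T [0.27 0.59 0.  ] w 0.8579363851210706
t 6.3167 pos [ 0.6018 -0.2891  0.0429] yaw 68.16 dock xy 0.0019334043837104893 8.13059006278871e-05 F -4.8758196837674195 -0.0067218889632674195 8.240205020757127 T [0.26 0.62 0.04] w 0.8601231242316004
```

```bash
for i in 1 2; do python3 -m inch '[[[0.001,-0.0004,0,0,0,0,0.7],[0.0014,-0.0006,0,0,0,0,0.7],[0.0014,-0.0006,0,0,0,0,0.7]]]' >/dev/null; python3 st.py; done; python3 - <<'E'
from h import *
c=cap('scene'); im=c['pixels'][220:360,300:460]; cv2.imwrite('pics/c2.png',cv2.resize(im,None,fx=4,fy=4,interpolation=cv2.INTER_CUBIC))
E
```

```text
t 6.5667 pos [ 0.6033 -0.2897  0.043 ] yaw 68.16 dock xy 0.0034786217809727703 5.9368025543927614e-05 F -5.1353736594265875 0.6811575133758172 8.563286817144963 T [0.27 0.57 0.01] w 0.8583346035429127
t 6.8167 pos [ 0.604  -0.29    0.0429] yaw 68.16 dock xy 0.004229544090214378 6.469861905806129e-05 F -8.423936011137114 0.2157795960490425 10.999212218995444 T [ 0.6   1.25 -0.04] w 0.8554650168469585
```

View pics/c2.png

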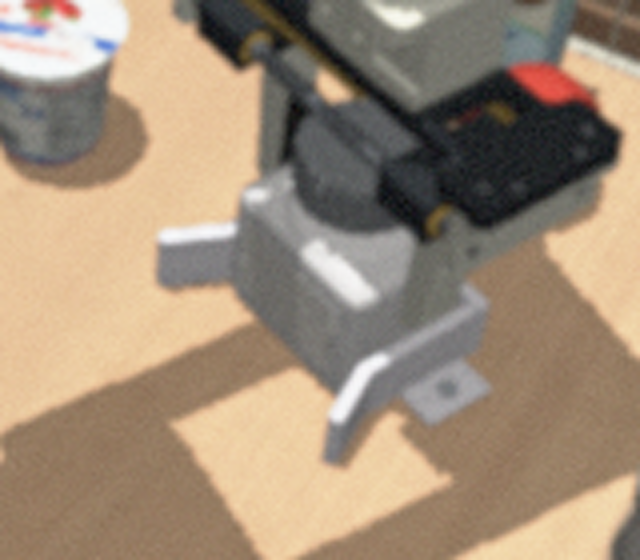

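The bottle is between the dock walls (its front face centre at about (320,290) in the crop). The force and moment step shows it has reached the stop. I release, rise, turn the wrist for the cap and measure.

```bash
python3 -m inch '[[[0,0,0,0,0,0,0.9],[0,0,0,0,0,0,1],[0,0,0,0,0,0,1],[0,0,0.01,0,0,0,1],[0,0,0.04,0,0,0,1],[0,0,0.08,0,0,0,1],[0,0,0.12,0,0,0,1],[-0.04,0.04,0.15,0,0,-7,1],[-0.08,0.08,0.15,0,0,-14,1],[-0.12,0.12,0.15,0,0,-21,1],[-0.16,0.16,0.15,0,0,-28,1],[-0.18,0.18,0.15,0,0,-35,1]]]'; python3 -m inch '[[[0,0.03,0,0,0,-7,1],[0,0.06,0,0,0,-14,1],[0,0.09,0,0,0,-21,1],[0,0.12,0,0,0,-28,1],[0,0.12,0,0,0,-35,1],[0,0.12,0,0,0,-42,1],[0,0.12,0,0,0,-42,1]]]'
cat > meas.py <<'E'
from h import *
import sys
for n in('scene','top'):
    c=cap(n,sys.argv[1]+n+'.png'); P=cloud(c); ok=c['z_map']>0
    m=ok&(cv2.cvtColor(c['pixels'],cv2.COLOR_BGR2HSV)[...,1]<70)
    a=m&(np.hypot(P[...,0]-.6,P[...,1]+.2885)<.075)
    q=P[a&(abs(P[...,2]-.107)<.006)]; (cx,cy),r=cv2.minEnclosingCircle(q[:,:2].astype('f4')); print(n,'cap',len(q),q.mean(0).round(4),cx,cy,r,np.median(q[:,2]))
    q=P[a&(abs(P[...,2]-.068)<.005)]; print(' body',len(q),cv2.minAreaRect((q[:,:2]*1000).astype('f4')),np.median(q[:,2]))
    A=np.c_[q[:,:2],np.ones(len(q))]; print(' tilt deg',np.degrees(np.linalg.lstsq(A,q[:,2],rcond=None)[0][:2]))
E
python3 meas.py m1; python3 st.py
```

```text
time: 7.87
ee_pos: [0.4598, -0.1457, 0.1915]
eef_rot: [0.478, 0.878, 0.0, 0.001]
force: [-0.8, 1.0, 0.9]
grip_width: 1.001
gripper_force: 0.0
time: 8.45
ee_pos: [0.4612, -0.0261, 0.1916]
eef_rot: [0.761, 0.649, 0.0, 0.0]
force: [0.7, 0.0, 0.0]
grip_width: 0.998
gripper_force: 0.0
scene cap 711 [ 0.598  -0.29    0.1064] 0.6001569628715515 -0.2884654998779297 0.02929006516933441 0.10664445537750061
 body 749 ((599.2276000976562, -289.53009033203125), (80.05760192871094, 62.66359329223633), 68.69810485839844) 0.06736393158944338
 tilt deg [0.9783789  0.28868034]
top cap 732 [ 0.6009 -0.2875  0.1071] 0.6013622283935547 -0.28817465901374817 0.028050677850842476 0.10705514661123122
 body 630 ((600.9891967773438, -287.5289001464844), (79.17642974853516, 62.99290084838867), 68.27790069580078) 0.06722795162708517
 tilt deg [-0.1556024   0.10083271]
t 8.55 pos [ 0.4611 -0.0268  0.1913] yaw -8.54 dock xy -0.22615970831188653 0.19143055549118984 F 0.37666247726977786 -0.34973011141869836 -0.3366636760942576 T [-0.07  0.08 -0.03] w 0.9984992286487997
```

The bottle is home: the body centre matches the dock origin within 0.3 mm in both views, yaw and tilt are fine. Next I go over the cap.

```bash
python3 -m inch '[[[0.02,-0.035,0,0,0,0,1],[0.04,-0.07,0,0,0,0,1],[0.06,-0.105,0,0,0,0,1],[0.08,-0.14,0,0,0,0,1],[0.1,-0.175,0,0,0,0,1],[0.115,-0.21,0,0,0,0,1],[0.13,-0.24,0,0,0,0,1],[0.14,-0.262,0,0,0,0,1],[0.14,-0.262,0,0,0,0,1],[0.14,-0.262,0,0,0,0,1],[0.14,-0.262,-0.02,0,0,0,1],[0.14,-0.262,-0.03,0,0,0,1]]]' 40; python3 st.py
```

```text
time: 9.55
ee_pos: [0.6006, -0.2881, 0.1598]
eef_rot: [0.758, 0.652, 0.0, -0.0]
force: [0.5, -0.0, -1.5]
grip_width: 1.001
gripper_force: 0.0
t 9.55 pos [ 0.6006 -0.2881  0.1598] yaw -8.66 dock xy 0.0003938432386461619 0.0005568925938188452 F 0.48387811396086966 0.1428906121054034 -1.5381198847950597 T [-0.06  0.05 -0.03] w 1.0006109688105127
```

```bash
python3 -m inch '[[[0.001,-0.001,-0.02,0,0,0,1],[0.001,-0.001,-0.04,0,0,0,1],[0.001,-0.001,-0.06,0,0,0,1],[0.001,-0.001,-0.074,0,0,0,1],[0.001,-0.001,-0.082,0,0,0,1],[0.001,-0.001,-0.082,0,0,0,1],[0.001,-0.001,-0.082,0,0,0,1]]]'; python3 st.py; python3 -m inch '[[[0,0,0,0,0,0,0.8],[0,0,0,0,0,0,0.7],[0,0,0,0,0,0,0.6],[0,0,0,0,0,0,0.5],[0,0,0,0,0,0,0.4],[0,0,0,0,0,0,0.4],[0,0,0,0,0,0,0.4],[0,0,0,0,0,0,0.4]]]' 40; python3 st.py
```

```text
time: 10.13
ee_pos: [0.602, -0.2894, 0.079]
eef_rot: [0.759, 0.651, -0.0, -0.0]
force: [0.5, -0.1, 0.4]
grip_width: 0.999
gripper_force: 0.0
t 10.1333 pos [ 0.602  -0.2894  0.079 ] yaw -8.75 dock xy 0.002151093705957125 -0.00011678613210017695 F 0.4861752219911842 0.0393954042949477 0.3588686002672075 T [-0.14  0.06  0.02] w 0.998892695227264
time: 10.8
ee_pos: [0.6022, -0.2899, 0.0789]
eef_rot: [0.759, 0.651, 0.0, 0.0]
force: [0.5, 1.2, 0.4]
grip_width: 0.582
gripper_force: 40.0
t 10.8 pos [ 0.6022 -0.2899  0.0789] yaw -8.79 dock xy 0.0025115153595441364 -0.00047696891660303157 F -0.006454141687879 1.323488513581237 0.4359580278198608 T [-0.05 -0.   -0.  ] w 0.5823744655773813
```

```bash
for i in 1 2; do python3 -m inch '[[[0.0005,-0.0002,0,0,0,0,0.4],[0.0007,-0.0003,0,0,0,0,0.4],[0.0007,-0.0003,0,0,0,0,0.4]]]' >/dev/null; python3 st.py; done
```

```text
t 11.05 pos [ 0.6026 -0.29    0.0789] yaw -8.79 dock xy 0.0030007995717856338 -0.00045397051569073907 F -1.6121710675910315 -0.1996999787350759 3.2437121080955738 T [ 0.1   0.44 -0.02] w 0.577885488355354
t 11.3 pos [ 0.6035 -0.2904  0.0789] yaw -8.79 dock xy 0.00394234348774896 -0.0004714082096643254 F -2.534076333434876 0.32671788837178495 4.006742745290598 T [0.07 0.39 0.01] w 0.5759284739438646
```

```bash
for i in 1 2; do python3 -m inch '[[[0.0005,-0.0002,0,0,0,0,0.4],[0.0007,-0.0003,0,0,0,0,0.4],[0.0007,-0.0003,0,0,0,0,0.4]]]' >/dev/null; python3 st.py; done
```

```text
t 11.55 pos [ 0.6041 -0.2907  0.0789] yaw -8.79 dock xy 0.004669222418151849 -0.0005032804756212232 F -2.405480561404861 -0.2564136706199712 5.5381026864643035 T [ 0.12  0.46 -0.04] w 0.5815088582601454
t 11.8 pos [ 0.6047 -0.2909  0.0789] yaw -8.79 dock xy 0.005236638452273021 -0.00047383004570647545 F -4.236535686191222 -0.4940903871095317 6.401237773875677 T [ 0.26  0.78 -0.04] w 0.5770324404893181
```

```bash
python3 -m inch '[[[0,0,-0.001,0,0,0,0.4],[0,0,-0.002,0,0,0,0.4],[0,0,-0.003,0,0,0,0.4],[0,0,-0.004,0,0,0,0.4],[0,0,-0.004,0,0,0,0.4]]]'; python3 st.py; python3 -m inch '[[[0,0,-0.001,0,0,0,0.4],[0,0,-0.002,0,0,0,0.4],[0,0,-0.002,0,0,0,0.4]]]'; python3 st.py
```

```text
time: 12.22
ee_pos: [0.6046, -0.2909, 0.0752]
eef_rot: [0.759, 0.651, -0.0, -0.0]
force: [-4.3, 2.2, 7.9]
grip_width: 0.575
gripper_force: 40.0
t 12.2167 pos [ 0.6046 -0.2909  0.0752] yaw -8.79 dock xy 0.0051906696614469495 -0.0005180408388216642 F -4.781991991258613 0.4965208140350128 7.912550171082086 T [ 0.33  0.97 -0.02] w 0.575157887193958
time: 12.47
ee_pos: [0.6046, -0.2909, 0.0736]
eef_rot: [0.759, 0.651, -0.0, -0.0]
force: [-6.0, 4.6, 9.7]
grip_width: 0.578
gripper_force: 40.0
t 12.4667 pos [ 0.6046 -0.2909  0.0736] yaw -8.79 dock xy 0.005199252835968616 -0.0005328297335657371 F -7.3249019036899465 2.0290068635532243 9.680934477110538 T [0.48 1.22 0.02] w 0.5782494610399443
```

```bash
python3 -m inch '[[[0,0,-0.0006,0,0,0,0.4],[0,0,-0.0006,0,0,0,0.4],[0,0,-0.0006,0,0,6,0.4],[0,0,-0.0006,0,0,12,0.4],[0,0,-0.0006,0,0,18,0.4],[0,0,-0.0006,0,0,24,0.4],[0,0,-0.0006,0,0,30,0.4],[0,0,-0.0006,0,0,30,0.4]]]'; python3 st.py
```

```text
time: 13.13
ee_pos: [0.6049, -0.2909, 0.073]
eef_rot: [0.562, 0.827, 0.0, 0.0]
force: [-5.5, 2.0, 8.9]
grip_width: 0.576
gripper_force: 40.0
t 13.1333 pos [ 0.6049 -0.2909  0.073 ] yaw 21.61 dock xy 0.0054006961504791525 -0.0004357682960530356 F -5.806803332996291 -0.20939322647514103 8.885337968986784 T [0.26 1.03 0.08] w 0.5756289877277441
```

Pressed 5.9 mm and turning with low torque. I continue the turn.

```bash
python3 -m inch '[[[0,0,0,0,0,6,0.4],[0,0,0,0,0,12,0.4],[0,0,0,0,0,18,0.4],[0,0,0,0,0,24,0.4],[0,0,0,0,0,30,0.4],[0,0,0,0,0,36,0.4],[0,0,0,0,0,42,0.4],[0,0,0,0,0,48,0.4],[0,0,0,0,0,50,0.4],[0,0,0,0,0,50,0.4]]]'; python3 st.py; python3 - <<'E'
from h import *
c=cap('scene'); im=c['pixels'][220:360,300:460]; cv2.imwrite('pics/c3.png',cv2.resize(im,None,fx=4,fy=4,interpolation=cv2.INTER_CUBIC))
E
```

```text
time: 13.97
ee_pos: [0.6049, -0.2902, 0.073]
eef_rot: [0.162, 0.987, 0.0, -0.0]
force: [-4.9, 4.4, 9.6]
grip_width: 0.579
gripper_force: 40.0
t 13.9667 pos [ 0.6049 -0.2902  0.073 ] yaw 71.39 dock xy 0.005231999050216975 0.00024126958417901995 F -6.156403651303977 2.261054233692593 9.564803391342943 T [0.82 0.93 0.02] w 0.5792284949144797
```

View pics/c3.png

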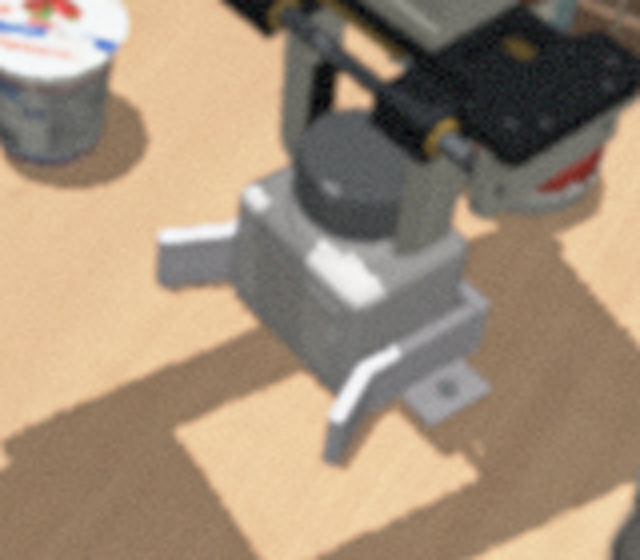

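Bottle still home, cap held, turned 80° in total. Now a gentle trial lift.

```bash
python3 -m inch '[[[-0.0005,0.0002,0.001,0,0,0,0.4],[-0.0005,0.0002,0.003,0,0,0,0.4],[-0.0005,0.0002,0.005,0,0,0,0.4],[-0.0005,0.0002,0.007,0,0,0,0.4],[-0.0005,0.0002,0.008,0,0,0,0.4],[-0.0005,0.0002,0.008,0,0,0,0.4]]]'; python3 st.py;  python3 -m inch '[[[0,0,0.001,0,0,0,0.4],[0,0,0.002,0,0,0,0.4],[0,0,0.002,0,0,0,0.4]]]'; python3 st.py
```

```text
time: 14.52
ee_pos: [0.6044, -0.2905, 0.0803]
eef_rot: [0.163, 0.987, 0.0, 0.0]
force: [-1.6, 3.4, 5.3]
grip_width: 0.579
gripper_force: 40.0
t 14.5167 pos [ 0.6044 -0.2905  0.0803] yaw 71.21 dock xy 0.004864800280996752 -0.0001972733069222467 F -2.768235244651274 2.55179164789294 5.298921848058804 T [0.62 0.27 0.  ] w 0.578821961746505
time: 14.77
ee_pos: [0.6041, -0.2907, 0.0819]
eef_rot: [0.163, 0.987, 0.0, -0.0]
force: [-1.1, 2.5, 2.0]
grip_width: 0.58
gripper_force: 40.0
t 14.7667 pos [ 0.6041 -0.2907  0.0819] yaw 71.21 dock xy 0.00464895261658088 -0.0005377628429318777 F -1.9793065229854867 1.933164917065545 2.0388562817974516 T [ 0.45  0.14 -0.02] w 0.5799039222692418
```

```bash
for i in 1 2 3; do python3 -m inch '[[[0,0,0.001,0,0,0,0.4],[0,0,0.002,0,0,0,0.4],[0,0,0.003,0,0,0,0.4]]]' >/dev/null; python3 st.py; done
```

```text
t 15.0167 pos [ 0.6039 -0.2908  0.0846] yaw 71.2 dock xy 0.0044609298857587135 -0.0007183775564513926 F -2.002906196814972 0.7601206943085136 -1.3468325550430171 T [0.22 0.2  0.01] w 0.5813454205501117
t 15.2667 pos [ 0.6042 -0.2908  0.0881] yaw 71.21 dock xy 0.004753855390350602 -0.0006061059660153307 F -1.426676798084642 1.2512506607039426 -0.6409924388410548 T [0.15 0.13 0.03] w 0.5762032971473251
t 15.5167 pos [ 0.6047 -0.2911  0.0917] yaw 71.2 dock xy 0.005324631858751085 -0.0007163231114819975 F 0.641369952731814 -0.10100629640971368 0.5334407213638279 T [-0.03  0.    0.01] w 0.5770818884655313
```

```bash
python3 -m inch '[[[0,0,0.008,0,0,0,0.4],[0,0,0.02,0,0,0,0.4],[0,0,0.034,0,0,0,0.4],[0,0,0.048,0,0,0,0.4],[0,0,0.06,0,0,0,0.4],[0,0,0.067,0,0,0,0.4],[0,0,0.067,0,0,0,0.4],[0,0,0.067,0,0,0,0.4]]]'; python3 st.py; python3 - <<'E'
from h import *
for n in('scene','top'):
    c=cap(n,'e_%s.png'%n); P=cloud(c); ok=c['z_map']>0
    sat=cv2.cvtColor(c['pixels'],cv2.COLOR_BGR2HSV)[...,1]
    a=ok&(sat<70)&(np.hypot(P[...,0]-.6,P[...,1]+.2885)<.075)
    for z in(.068,.096,.187):
        q=P[a&(abs(P[...,2]-z)<.005)]
        if len(q)>20: print(n,z,len(q),q.mean(0).round(4),cv2.minAreaRect((q[:,:2]*1000).astype('f4')))
    q=P[a&(P[...,2]>.026)&(P[...,2]<.038)]; print(' dock pts',len(q))
im=dict(np.load('last_scene.npz'))['pixels'][190:340,300:460]; cv2.imwrite('pics/c4.png',cv2.resize(im,None,fx=4,fy=4,interpolation=cv2.INTER_CUBIC))
E
```

```text
time: 16.18
ee_pos: [0.6047, -0.291, 0.159]
eef_rot: [0.163, 0.987, -0.0, 0.001]
force: [-0.1, 0.1, -0.4]
grip_width: 0.577
gripper_force: 40.0
t 16.1833 pos [ 0.6047 -0.291   0.159 ] yaw 71.21 dock xy 0.005266628948465284 -0.0005712831642834908 F -0.09205991492330168 0.018922358422056917 -0.4329903510755539 T [ 0.02 -0.04 -0.  ] w 0.5774955714050726
scene 0.068 912 [ 0.5896 -0.2948  0.0678] ((599.7128295898438, -289.338623046875), (79.65510559082031, 62.94732666015625), 67.57624053955078)
scene 0.096 277 [ 0.5985 -0.2896  0.0948] ((600.724365234375, -289.4054870605469), (30.053918838500977, 42.2468376159668), 78.49364471435547)
scene 0.187 748 [ 0.5972 -0.2895  0.1868] ((597.6494140625, -290.40081787109375), (81.16438293457031, 48.910118103027344), 55.3223762512207)
 dock pts 578
top 0.068 432 [ 0.5811 -0.2859  0.0681] ((587.3809204101562, -286.48614501953125), (72.01419067382812, 37.14631271362305), 70.52057647705078)
top 0.096 46 [ 0.5879 -0.2808  0.0933] ((587.6485595703125, -279.6728820800781), (25.25395393371582, 10.253205299377441), 47.98894500732422)
top 0.187 142 [ 0.5894 -0.2804  0.1858] ((594.3531494140625, -277.16876220703125), (50.34741973876953, 24.671110153198242), 31.019514083862305)
 dock pts 139
```

View pics/c4.png

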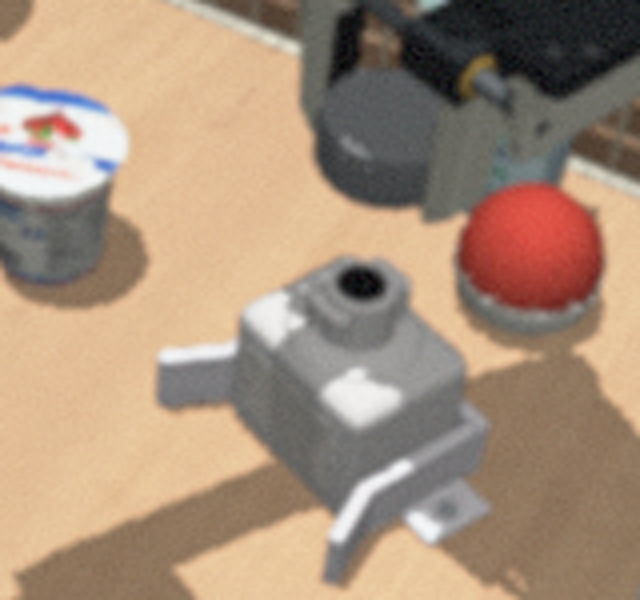

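Cap held level above the open neck (neck at about (360,285) in the crop), bottle standing in the dock, tub and timer untouched. I'll swing aside briefly for an unobstructed top check of squareness, then come back.

```bash
python3 -m inch '[[[-0.02,0.03,0.01,0,0,0,0.4],[-0.04,0.06,0.02,0,0,0,0.4],[-0.06,0.09,0.03,0,0,0,0.4],[-0.08,0.12,0.03,0,0,0,0.4],[-0.1,0.15,0.03,0,0,0,0.4],[-0.12,0.18,0.03,0,0,0,0.4],[-0.14,0.21,0.03,0,0,0,0.4],[-0.14,0.24,0.03,0,0,0,0.4],[-0.14,0.26,0.03,0,0,0,0.4],[-0.14,0.26,0.03,0,0,0,0.4]]]'; python3 - <<'E'
from h import *
c=cap('top'); P=cloud(c); a=(c['z_map']>0)&(cv2.cvtColor(c['pixels'],cv2.COLOR_BGR2HSV)[...,1]<70)&(np.hypot(P[...,0]-.6,P[...,1]+.2885)<.075)
q=P[a&(abs(P[...,2]-.068)<.005)]; print(len(q),cv2.minAreaRect((q[:,:2]*1000).astype('f4')))
im=np.hstack([cv2.resize(i[180:270,335:425],None,fx=4.4,fy=4.4,interpolation=cv2.INTER_CUBIC) for i in (cv2.imread('pics/m1top.png'),c['pixels'])]); cv2.imwrite('pics/c5.png',im)
E
python3 st.py
```

```text
time: 17.12
ee_pos: [0.4633, -0.0275, 0.1873]
eef_rot: [0.162, 0.987, 0.001, -0.001]
force: [0.2, 0.1, -0.2]
grip_width: 0.582
gripper_force: 40.0
1017 ((601.2306518554688, -287.7400207519531), (78.57244110107422, 63.235774993896484), 67.89497375488281)
t 17.1667 pos [ 0.4636 -0.0292  0.1874] yaw 71.38 dock xy -0.2229144001730727 0.19014388553437067 F 0.5762074118484465 0.120118358684272 0.2397799214002132 T [-0.06  0.01  0.02] w 0.5793802714177309
```

View pics/c5.png

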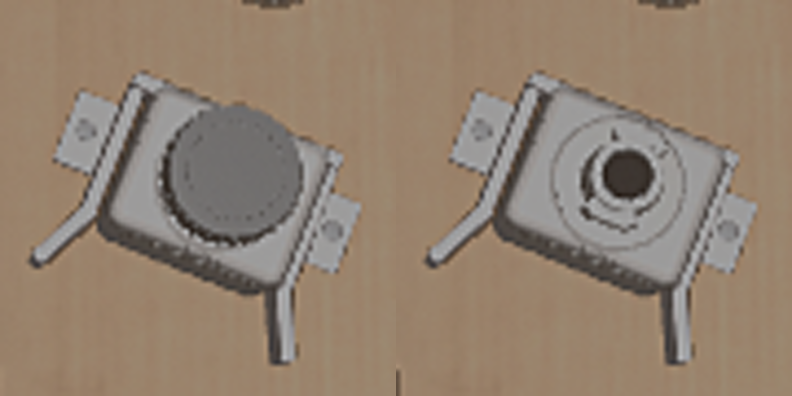

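Left is before the turn, right is now: bottle flush to the stop and parallel to it (67.9° against 68.05° for the dock), centre within 0.4 mm of home. I return the cap above the neck.

```bash
python3 -m inch '[[[0.02,-0.035,0,0,0,0,0.4],[0.04,-0.07,0,0,0,0,0.4],[0.06,-0.105,0,0,0,0,0.4],[0.08,-0.14,0,0,0,0,0.4],[0.1,-0.175,0,0,0,0,0.4],[0.12,-0.21,-0.01,0,0,0,0.4],[0.13,-0.24,-0.02,0,0,0,0.4],[0.14,-0.26,-0.03,0,0,0,0.4],[0.14,-0.26,-0.03,0,0,0,0.4],[0.14,-0.26,-0.03,0,0,0,0.4],[0.14,-0.26,-0.03,0,0,0,0.4],[0.14,-0.26,-0.03,0,0,0,0.4]]]'; python3 st.py
python3 - <<'E'
from h import *
c=cap('scene'); P=cloud(c); hsv=cv2.cvtColor(c['pixels'],cv2.COLOR_BGR2HSV)
a=(c['z_map']>0)&(hsv[...,1]<70)&(hsv[...,2]<110)&(np.hypot(P[...,0]-.6,P[...,1]+.2885)<.04)&(abs(P[...,2]-.187)<.006)
q=P[a];A=np.c_[q[:,:2],np.ones(len(q))];print('cap top',len(q),q.mean(0),np.median(q[:,2]),np.degrees(np.linalg.lstsq(A,q[:,2],rcond=None)[0][:2]))
E
```

```text
time: 18.17
ee_pos: [0.6042, -0.2904, 0.1586]
eef_rot: [0.163, 0.987, 0.0, 0.0]
force: [0.0, 0.9, -0.4]
grip_width: 0.577
gripper_force: 40.0
t 18.1667 pos [ 0.6042 -0.2904  0.1586] yaw 71.23 dock xy 0.00457299263935109 -0.0001710282324606609 F -0.32963925554635837 0.864428468325065 -0.41634926735225 T [-0.02 -0.02 -0.02] w 0.5773279919580271
cap top 712 [ 0.5972939  -0.28652188  0.18636233] 0.1865083359452833 [ 2.48195653 -0.29018047]
```

```bash
python3 -c "from plant import env; print(env.close_job())"
```

```text
the job is handed in; nothing more can be done
None
```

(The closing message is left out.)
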